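# Sort the parts of an uncased watch

## Robot

A 6-joint arm with a two-finger parallel gripper is mounted at the origin on a cart in front of the work surface, level with it; the furniture and walls round the work are solid. World frame = base frame: x ahead of the robot, y to its left, z up, the work surface at z = 0. Lengths are in m, angles in rad, forces in N, time in s.
With the tool pointing down it reaches from about 0.275 to 0.975 m from the base axis. Payload 8.4 kg.
Tool frame: the origin (TCP) lies midway between the tips of the shut fingers; the grasp point (between the pads) lies 19 mm behind it (pinch_z is the distance from the TCP to the grasp point, in m); z points along the fingers, y is the line along which they close (so a half turn about z gives the same grasp; the last joint's range is limited). The gripper opens to 92 mm and grips with 3 to 60 N. Pads are 20 mm wide; open, the fingers measure 128 mm over their backs; the gripper's body (75 mm by 189 mm) begins 69 mm behind the grasp point.
Start: joints at [1.106, 0.353, 1.633, -0, 1.155, -0.002], TCP at [0.279, 0.559, 0.215] pointing down, gripper open.
Joint ranges: [-2.63, 2.63], [-0.92, 2.1], [0.06, 2.66], [-1.3, 4.44], [0, 2.69], [-3.02, 3.02]. Speed limits (rad/s): [2.22, 2.22, 2.79, 3.14, 3.14, 3.14].

## Interface

Orientations are given as a rotation vector (axis times angle).
In Python, from station import * gives the robot as it stands.
- The arm moves only by the tool drive_tool, never from a script. Its argument "deltas" is a list of rows, each a list of 3 entries, a list of its own where there are three numbers: the shift along the world's x, y, z in units of 0.4 m (1.0 is 0.4 m), then the turn about the world's z in units of 60 degrees (1.0 is 60 degrees), then the finger opening in mm, from 0 to 91.9. In form: [[[dx, dy, dz], turn, claw], ...]. A call has 1 to 20 rows; each row is the pose to reach, as a shift and turn from the pose commanded when the call began; what a row does not reach only later rows make up. A row lasts 1/12 s, in which the tool goes at most 41.7 mm and 7.16 degrees, less where a joint would pass 70% of its speed; a pose out of reach is approached as far as the arm can. A call with a number of a shift or a turn outside -1 to 1 is refused whole. A call with a gripper value outside its range is refused whole. The fingers move at their own pace and stop on an object; the grip force is fixed at half the most. Time passes only in rows, so rows that repeat a pose let the fingers close. It gives the time, the measured TCP pose, the force, the opening and the grip force at its end, in the units of the state.
- state(): the state, without advancing time (a new reading comes with each control period).
- grab_frame(name): name is "scene" or "top" or "wrist"; returns the picture (420x560x3 uint8, red, green, blue); there is no depth.
- get_calibration(name): a dict with "fovy" (degrees; the focal length in pixels is half the picture's height over the tangent of half this angle, whatever the lens; pixels are square), "cx", "cy" (the principal point, pixels), "k1" (the pictures are not rectified: a ray, as slopes to the right and down, at radius r is drawn at 1 + k1 r^2 times it, then the intrinsics apply), "cam_to_world" (4x4, takes a point from camera to world coordinates). Camera axes: x right, y down, z forward; pixel columns grow to the right and rows downward; lengths in m; the calibration is good to about 2 mm. A picture is of the moment at which its call begins: read the wrist's pose just before it. get_calibration takes no time and is no camera call; for the wrist camera it gives the pose at the moment of the call.
- job_done(): hands the job in; it is judged then, once.
The state is a dict: "clock": time; "joints": joint angles; "qd": joint speeds; "joint_efforts": joint torques, N m; "eef_pos": TCP position; "tcp_rot": TCP orientation; "wrist_force": force on the tool from outside, world axes, zero at the start; "torque": the same for the moment, N m; "width": finger opening in m; "gripper_force": force on a finger pad.
Only numpy, scipy, OpenCV 4.12 (cv2) and the standard library are available. Lean on these libraries where they do the work, as an engineer would, in place of code of your own. Each camera call takes 0.05 s, during which the arm holds its last target. There are 200 camera calls.

## Task

The watch has been taken out of its case: sort the loose parts to where they belong. Drop each brass casing ring into the upright tube of its size, the two large ones on top of each other in the wide tube and the small one in the narrow tube, so that they lie flat at the bottom; lay the bare movement, the way up it lies now, on the middle of the round cushion, and put the empty steel case down flat inside the steel tray. Leave the loupe standing where it is.

Things in the scene. Friction and masses are not known exactly. Their poses are not given: they have to be found in the camera images.
- ring_large_1: flat round casing ring of brass, outside diameter 40 mm, bore 31 mm, 7 mm thick, lying flat on the bench, one of two alike large ones; same both ways up for this job. Origin: centre of its underside; z up along its axis. Its yaw does not matter: grip it across the outside (the bore is too small for fingers), near the top if its lower edge is to enter a tube mouth
- ring_large_2: flat round casing ring of brass, outside diameter 40 mm, bore 31 mm, 7 mm thick, lying flat on the bench, the other of the two alike large ones; same both ways up for this job. Origin: centre of its underside; z up along its axis. Its yaw does not matter: grip it across the outside (the bore is too small for fingers), near the top if its lower edge is to enter a tube mouth
- ring_small: flat round casing ring of brass, outside diameter 30 mm, bore 22 mm, 7 mm thick, lying flat on the bench, the only small one; same both ways up for this job. Origin: centre of its underside; z up along its axis. Its yaw does not matter: grip it across the outside (the bore is too small for fingers), near the top if its lower edge is to enter a tube mouth
- case: empty steel watch case lying flat: an open ring, outside diameter 38 mm, 8 mm high, with four lugs at its +x and -x ends; 44 mm over the lugs. Origin: on its underside, 2 mm from the ring's centre, which lies at +2 mm along its own y; z up. Grip it across the ring along its own y (38 mm), clear of the lugs; at the start its y is within 35 degrees of the world's +y
- bare_movement: bare round watch movement (no dial, no case), a gilt disc with bridges, wheels and red jewels on its upper side, 34 mm in diameter, rim 5.5 mm high for gripping, with a small stem at one side; lies flat on the bench. Origin: on its underside, 2 mm from the disc's centre, which lies at +2 mm along its own x; z up. Grip it across the rim at any yaw
- tube_wide: fixed upright tube of polished, slippery bare aluminium on a dark steel foot, for the large rings (40 mm): rim 38 mm above the bench, outside diameter 54 mm, bore 42 mm, mouth flared evenly to 50 mm over the top 6 mm, inner floor 6 mm above the bench, empty; foot 70 mm wide, 8 mm high. Origin: on its axis at bench level; z up. Fingers do not go in: let go of a ring at the mouth and it slides down
- tube_narrow: fixed upright tube of polished, slippery bare aluminium on a dark steel foot, for the small rings (30 mm): rim 38 mm above the bench, outside diameter 44 mm, bore 32 mm, mouth flared evenly to 40 mm over the top 6 mm, inner floor 6 mm above the bench, empty; foot 60 mm wide, 8 mm high. Origin: on its axis at bench level; z up. Fingers do not go in: let go of a ring at the mouth and it slides down
- cushion: fixed round casing cushion: black foot 70 mm in diameter with a flat dark rubber pad 65 mm in diameter, its top 18 mm above the bench. Origin: its centre at bench level; z up. The movement is set down on its top
- steel_tray: fixed shallow tray of pressed steel with a rolled rim, 102 mm along its own x, 154 mm along its own y, rim 14 mm above the bench, walls about 2 mm thick, empty, lined with a thin grey mat whose top is 3 mm above the bench. Origin: its centre at bench level; z up
- loupe: watchmaker's eye loupe standing on its wide rim among the parts: black cone with an orange top ring, 32 mm in diameter, 27 mm high. Origin: centre of its underside. Not to be moved

How it is judged:
By the outcome, as a careful person would: the job done as asked, in the order asked, and still so for the second after the job is handed in, with the robot touching nothing.
It also fails if it takes over 104 s, if anything falls off the work surface, if the arm or the gripper's body presses on something with over 40 N, if the wrist force passes 120 N, or if a joint passes its speed limit or range.

## Working session

There is one attempt and no reset: what is moved stays moved. The work goes in short steps, Python scripts to look and compute and a tool call to move; the robot and the scene stay as the last step left them, time stands still between calls to the robot, and variables do not carry over. Pictures are saved under pics/ and viewed, at most 14 in all, crops included, and the job is handed in when it is done.

Besides the shell and the picture viewer there is one more tool, called as name(argument=value, ...) on one line, values as JSON. drive_tool: Moves the arm, as the interface text tells. Shifts and turns lie within -1 to 1; 1 stands for 0.4 m of shift or 60 degrees of turn. Its arguments: {"type":"object","properties":{"deltas":{"type":"array"}},"required":["deltas"]}

```bash
mkdir -p pics; ls; python3 - <<'E'
from station import *
import cv2
for n in ["top","scene"]:
    f=grab_frame(n); cv2.imwrite(f"pics/{n}0.png",f[:,:,::-1])
    c=get_calibration(n); print(n,c)
print(state())
E
```

```text
pics
top {'fovy': 45.20700955477528, 'cx': 276.6633542977843, 'cy': 207.13277740283579, 'k1': 0.0197622645893354, 'cam_to_world': array([[ 7.07330318e-03, -9.83480147e-01,  1.80877774e-01,
         3.19891495e-01],
       [-9.99776335e-01, -3.34997559e-03,  2.08819832e-02,
        -1.84305077e-04],
       [-1.99310798e-02, -1.80985023e-01, -9.83283872e-01,
         1.21565048e+00],
       [ 0.00000000e+00,  0.00000000e+00,  0.00000000e+00,
         1.00000000e+00]])}
scene {'fovy': 44.957643111658456, 'cx': 275.2691967086072, 'cy': 207.56655405463277, 'k1': 0.04104471253209705, 'cam_to_world': array([[ 0.65052192, -0.50602913,  0.56635302, -0.15747314],
       [-0.75948415, -0.43563312,  0.48312276, -0.56522538],
       [ 0.00224794, -0.74441809, -0.66771   ,  0.84668917],
       [ 0.        ,  0.        ,  0.        ,  1.        ]])}
{'clock': 0.1, 'joints': array([ 1.10562930e+00,  3.53572980e-01,  1.63401699e+00, -1.13042957e-05,
        1.15522039e+00, -2.40440120e-03]), 'qd': array([-0.00107092, -0.00024515, -0.00201493,  0.00126264, -0.00084493,
        0.00021966]), 'joint_efforts': array([-1.89265425e-03, -5.94916141e+01, -3.34925902e+01,  6.97792042e-02,
        1.85326865e-02, -7.78985827e-05]), 'eef_pos': array([0.27882706, 0.55887792, 0.21396077]), 'tcp_rot': array([-7.20367579e-01, -3.05760728e+00,  1.86433368e-03]), 'wrist_force': array([ 0.11669744, -0.29605876,  0.36631902]), 'torque': array([ 0.02490244,  0.00445918, -0.06179312]), 'gripper_force': 0.0, 'width': 0.09201969007708213}
```

View pics/top0.png

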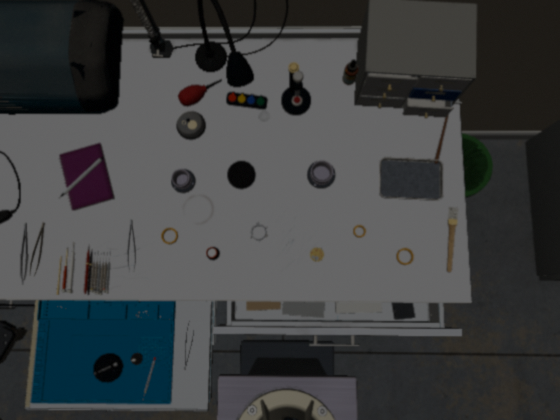

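View pics/scene0.png

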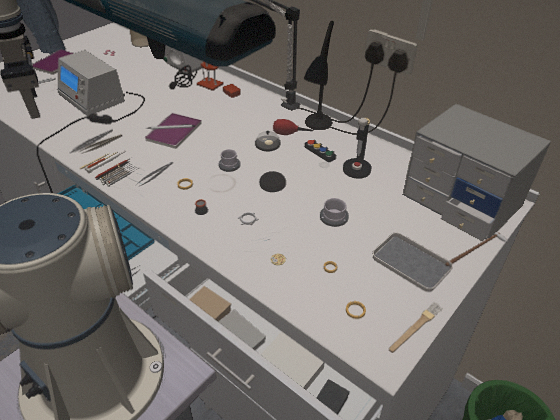

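The top view shows large rings at (170,236) and (404,257), the small ring at (359,231), the movement at (317,254) and the case at (259,232). The loupe is at (213,253), the narrow tube at (183,181), the wide tube at (321,174), the cushion at (241,175) and the tray at (411,179). The scene view agrees.

```bash
cat > h.py <<'E'
from station import *
import cv2, numpy as np
def K(c,h=420):
    f=h/2/np.tan(np.radians(c["fovy"]/2)); return np.array([[f,0,c["cx"]],[0,f,c["cy"]],[0,0,1]])
def D(c): return np.array([c["k1"],0,0,0,0.])
def p2w(c,uv,z):
    uv=np.asarray(uv,float).reshape(-1,1,2)
    r=cv2.undistortPointsIter(uv,K(c),D(c),None,None,(3,50,1e-12)).reshape(-1,2)
    T=c["cam_to_world"]; d=np.c_[r,np.ones(len(r))]@T[:3,:3].T
    return T[:3,3]+d*((z-T[2,3])/d[:,2])[:,None]
def w2p(c,P):
    P=np.asarray(P,float).reshape(-1,3);T=np.linalg.inv(c["cam_to_world"])
    return cv2.projectPoints(P@T[:3,:3].T+T[:3,3],np.zeros(3),np.zeros(3),K(c),D(c))[0].reshape(-1,2)
def rectify(img,c,x0,x1,y0,y1,z,s):
    """top-down ortho patch at height z: rows x from x1 down, cols y from y1 down; s px per m"""
    xs=np.arange(x1,x0,-1/s); ys=np.arange(y1,y0,-1/s)
    Y,X=np.meshgrid(ys,xs); P=np.stack([X,Y,0*X+z],-1)
    m=w2p(c,P).astype(np.float32).reshape(X.shape+(2,))
    return cv2.remap(img,m[...,0],m[...,1],cv2.INTER_CUBIC)
E
python3 - <<'E'
from h import *
t=cv2.imread("pics/top0.png"); c=get_calibration("top")
px=dict(RL1=(170,236,.007),RL2=(404,257,.007),RS=(359,231,.007),mov=(317,254,.006),case=(259,232,.008),loupe=(213,253,.027),tn=(183,181,.038),tw=(321,174,.038),cush=(241,175,.018),tray=(411,179,.014))
for k,(u,v,z) in px.items(): print(k,p2w(c,(u,v),z)[0].round(4))
hsv=cv2.cvtColor(t,cv2.COLOR_BGR2HSV)
for k in ("RL1","RL2","RS","mov"):
    u,v,z=px[k]; w=14; s=hsv[v-w:v+w+1,u-w:u+w+1,1].astype(float); s=np.clip(s-60,0,None)
    yy,xx=np.mgrid[v-w:v+w+1,u-w:u+w+1]; print(k,p2w(c,((s*xx).sum()/s.sum(),(s*yy).sum()/s.sum()),z/2)[0].round(4))
cr=np.clip(rectify(t,c,.22,.56,-.42,.32,.0,1080).astype(float)*1.5,0,255); cv2.imwrite("pics/ortho.png",cr)
cw=get_calibration("wrist"); print(cw); print(cr.shape)
E
```

```text
RL1 [0.4703 0.2831 0.007 ]
RL2 [ 0.4227 -0.2782  0.007 ]
RS [ 0.4845 -0.1731  0.007 ]
mov [ 0.4287 -0.0719  0.006 ]
case [0.4808 0.0677 0.008 ]
loupe [0.4279 0.1747 0.027 ]
tn [0.5997 0.2505 0.038 ]
tw [ 0.6177 -0.081   0.038 ]
cush [0.6198 0.1131 0.018 ]
tray [ 0.6116 -0.3008  0.014 ]
RL1 [0.4727 0.2875 0.0035]
RL2 [ 0.4256 -0.282   0.0035]
RS [ 0.4865 -0.1742  0.0035]
mov [ 0.4317 -0.0721  0.003 ]
{'fovy': 71.42712601889694, 'cx': 280.36618878986445, 'cy': 212.94587731218175, 'k1': 0.002816612338394114, 'cam_to_world': array([[ 4.46781452e-01,  8.68303564e-01,  2.15488409e-01,
         2.17974051e-01],
       [ 8.94642970e-01, -4.33482528e-01, -1.08198217e-01,
         5.89004105e-01],
       [-5.38437696e-04,  2.41126147e-01, -9.70493633e-01,
         3.84302795e-01],
       [ 0.00000000e+00,  0.00000000e+00,  0.00000000e+00,
         1.00000000e+00]])}
(368, 800, 3)[ WARN:0@0.525] global loadsave.cpp:1063 imwrite_ Unsupported depth image for selected encoder is fallbacked to CV_8U.
```

View pics/ortho.png

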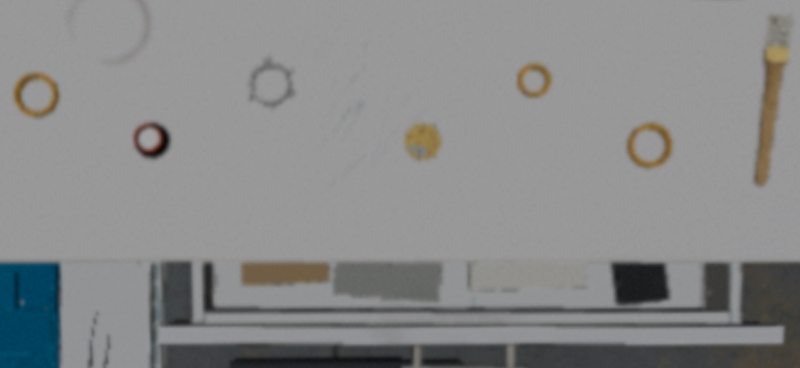

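The rectified view confirms the layout: rings at columns 37, 534 and 650, the case at 272, the movement at 422 and the loupe at 151. The parts are well apart. Next I move in for wrist views.

drive_tool(deltas=[[[0.48,-0.9,0],0.442,91],[[0.48,-0.9,0],0.442,91],[[0.48,-0.9,0],0.442,91],[[0.48,-0.9,0],0.442,91],[[0.48,-0.9,0],0.442,91],[[0.48,-0.9,0],0.442,91],[[0.48,-0.9,0],0.442,91],[[0.48,-0.9,0],0.442,91],[[0.48,-0.9,0],0.442,91],[[0.48,-0.9,0],0.442,91],[[0.48,-0.9,0],0.442,91],[[0.48,-0.9,0],0.442,91],[[0.48,-0.9,0],0.442,91],[[0.48,-0.9,0],0.442,91],[[0.48,-0.9,0],0.442,91],[[0.48,-0.9,0],0.442,91]])

```text
clock: 1.43
eef_pos: [0.4705, 0.2003, 0.2145]
tcp_rot: [0.003, -3.141, -0.0]
wrist_force: [0.2, -0.2, 0.4]
width: 0.0909
gripper_force: 0.0
```

```bash
cat >> h.py <<'E'
import pickle
def shot(name):
    s=state(); c=get_calibration("wrist"); f=grab_frame("wrist"); c["s"]=s
    cv2.imwrite(f"pics/{name}.png",f[:,:,::-1]); pickle.dump(c,open(f"pics/{name}.pkl","wb")); return f,c
E
python3 - <<'E'
from h import *
f,c=shot("wA"); s=c["s"]; print(s["clock"],s["eef_pos"],s["tcp_rot"],s["joints"].round(3))
E
```

```text
1.4333 [0.47052679 0.20028733 0.21451572] [ 2.91987300e-03 -3.14140736e+00 -7.21652203e-05] [ 0.399  0.176  1.873  0.     1.093 -1.173]
```

drive_tool(deltas=[[[0,-0.6,0],0,91],[[0,-0.6,0],0,91],[[0,-0.6,0],0,91],[[0,-0.6,0],0,91],[[0,-0.6,0],0,91],[[0,-0.6,0],0,91],[[0,-0.6,0],0,91],[[0,-0.6,0],0,91],[[0,-0.6,0],0,91],[[0,-0.6,0],0,91]])

```text
clock: 2.32
eef_pos: [0.4711, -0.0396, 0.2146]
tcp_rot: [0.002, -3.142, -0.0]
wrist_force: [0.1, -0.1, -0.4]
width: 0.0911
gripper_force: 0.0
```

```bash
python3 - <<'E'
from h import *
f,c=shot("wB"); s=c["s"]; print(s["clock"],s["eef_pos"],s["tcp_rot"],s["joints"].round(3))
a=cv2.imread("pics/wA.png");b=cv2.imread("pics/wB.png")
cv2.imwrite("pics/AB.png",cv2.resize(np.vstack([a,b]),None,fx=.7,fy=.7,interpolation=cv2.INTER_AREA))
E
```

```text
2.3167 [ 0.47106757 -0.03957117  0.21458601] [ 2.21280772e-03 -3.14156865e+00 -4.84892264e-04] [-0.087  0.113  1.948  0.     1.08  -1.66 ]
```

View pics/AB.png

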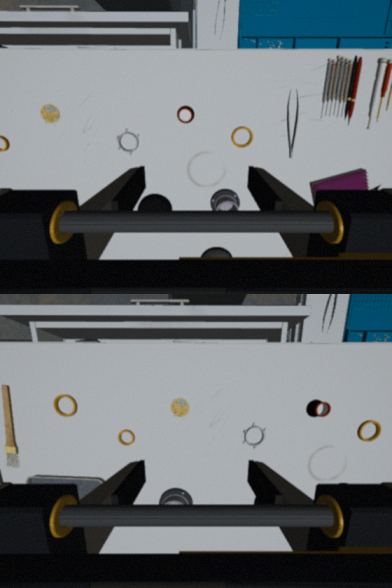

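The wrist camera sees the bench on the robot's side of the fingers, and all the parts show clearly. In A the rings, loupe and case sit at (242,136), (186,114) and (128,141). In B both right-hand rings, the movement and the case are visible. Next I photograph the fixtures from further out.

drive_tool(deltas=[[[0.475,-0.375,0.11],0,91],[[0.475,-0.375,0.11],0,91],[[0.475,-0.375,0.11],0,91],[[0.475,-0.375,0.11],0,91],[[0.475,-0.375,0.11],0,91],[[0.475,-0.375,0.11],0,91],[[0.475,-0.375,0.11],0,91],[[0.475,-0.375,0.11],0,91],[[0.475,-0.375,0.11],0,91],[[0.475,-0.375,0.11],0,91]])

```text
clock: 3.2
eef_pos: [0.6601, -0.1891, 0.2582]
tcp_rot: [0.002, -3.14, -0.001]
wrist_force: [-0.6, -0.9, 0.1]
width: 0.0912
gripper_force: 0.0
```

```bash
python3 - <<'E'
from h import *
f,c=shot("wC"); s=c["s"]; print(s["clock"],s["eef_pos"],s["tcp_rot"],s["joints"].round(3))
E
```

```text
3.2 [ 0.6601198  -0.18907828  0.25816258] [ 2.30433079e-03 -3.14029443e+00 -9.63002654e-04] [-0.281  0.416  1.442  0.     1.285 -1.854]
```

drive_tool(deltas=[[[0,0.9,0],0,91],[[0,0.9,0],0,91],[[0,0.9,0],0,91],[[0,0.9,0],0,91],[[0,0.9,0],0,91],[[0,0.9,0],0,91],[[0,0.9,0],0,91],[[0,0.9,0],0,91],[[0,0.9,0],0,91],[[0,0.9,0],0,91],[[0,0.9,0],0,91],[[0,0.9,0],0,91]])

```text
clock: 4.25
eef_pos: [0.6603, 0.169, 0.2588]
tcp_rot: [0.002, -3.142, 0.001]
wrist_force: [0.5, -0.8, 1.0]
width: 0.091
gripper_force: 0.0
```

```bash
python3 - <<'E'
from h import *
f,c=shot("wD"); s=c["s"]; print(s["clock"],s["eef_pos"],s["tcp_rot"],s["joints"].round(3))
a=cv2.imread("pics/wC.png")[:290];b=cv2.imread("pics/wD.png")[:290]
cv2.imwrite("pics/CD.png",np.vstack([a,b]))
E
```

```text
4.25 [0.66032031 0.16898271 0.25875956] [ 1.62397633e-03 -3.14152630e+00  9.42440430e-04] [ 2.490e-01  4.070e-01  1.454e+00 -1.000e-03  1.281e+00 -1.323e+00]
```

View pics/CD.png

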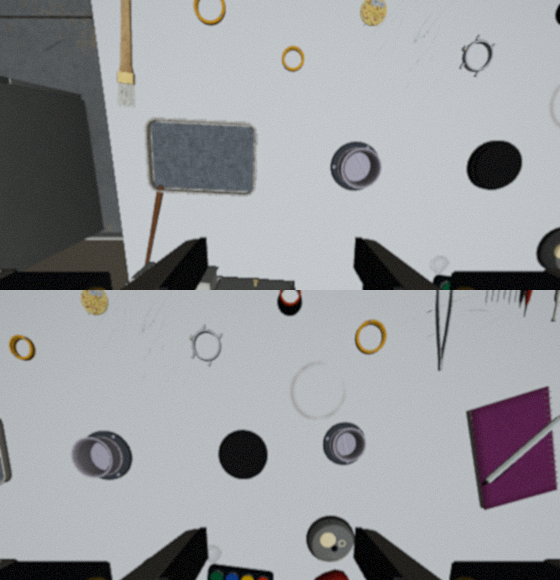

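C shows the tray at (203,157), the wide tube at (357,165), the cushion, the case and both right-hand rings. D shows the cushion at (243,454), the narrow tube at (345,443) and the left ring at (370,336). I fit the circles in rectified patches.

```bash
cat > fit.py <<'E'
from h import *
from scipy.optimize import minimize
S=4000
def load(n): return cv2.imread(f"pics/{n}.png"),pickle.load(open(f"pics/{n}.pkl","rb"))
def patch(n,xy,z,h=.05):
    i,c=load(n); x,y=xy; return rectify(i,c,x-h,x+h,y-h,y+h,z,S)
def circ(p,xy,mask,h=.05):
    """largest contour of a mask -> min enclosing-ish ellipse centre, diameters mm"""
    m=max(cv2.findContours(mask,cv2.RETR_EXTERNAL,cv2.CHAIN_APPROX_NONE)[0],key=cv2.contourArea)
    m=cv2.convexHull(m); (u,v),(a,b),_=cv2.fitEllipse(m)
    return (round(xy[0]+h-v/S,4),round(xy[1]+h-u/S,4)),round(a/S*1e3,1),round(b/S*1e3,1)
def sat(p,t=90): 
    m=((cv2.cvtColor(p,cv2.COLOR_BGR2HSV)[...,1]>t)*255).astype(np.uint8)
    return cv2.morphologyEx(m,cv2.MORPH_OPEN,np.ones((5,5)))
def dark(p,t=70): return ((cv2.cvtColor(p,cv2.COLOR_BGR2GRAY)<t)*255).astype(np.uint8)
E
python3 - <<'E'
from fit import *
for k,xy,z in (("RL1",(.472,.287),.007),("RL2",(.425,-.282),.007),("RS",(.4865,-.174),.007),("mov",(.4317,-.072),.006)):
    for n in "ABCD":
        try: print(k,n,circ(*(lambda p:(p,xy,sat(p)))(patch("w"+n,xy,z))))
        except Exception as e: pass
for n in "CD": print("cush",n,circ(*(lambda p:(p,(.62,.113),dark(p,70)))(patch("w"+n,(.62,.113),.018))))
tiles=[]
for n,xy,z in (("wC",(.618,-.081),.038),("wC",(.618,-.081),.008),("wD",(.618,-.081),.038),("wD",(.618,-.081),.008),
   ("wD",(.6,.25),.038),("wD",(.6,.25),.008),("wB",(.48,.068),.008),("wD",(.48,.068),.008)):
    p=patch(n,xy,z); p=cv2.resize(p,(200,200),interpolation=cv2.INTER_AREA); cv2.drawMarker(p,(100,100),(0,0,255),cv2.MARKER_CROSS,8,1); tiles.append(p)
cv2.imwrite("pics/t1.png",np.vstack([np.hstack(tiles[:4]),np.hstack(tiles[4:])]))
E
```

```text
RL1 A ((0.4729, 0.2862), 39.1, 39.9)
RL1 B ((0.4729, 0.2849), 39.3, 42.6)
RL1 D ((0.4737, 0.2862), 39.1, 40.6)
RL2 B ((0.4265, -0.2782), 39.4, 41.6)
RL2 C ((0.4285, -0.2792), 37.8, 40.0)
RS A ((0.4863, -0.168), 26.8, 30.5)
RS B ((0.4861, -0.1722), 29.3, 30.7)
RS C ((0.4872, -0.1729), 29.2, 29.9)
RS D ((0.4872, -0.1708), 29.5, 33.1)
mov A ((0.4298, -0.0673), 31.2, 32.0)
mov B ((0.43, -0.0699), 31.2, 31.4)
mov C ((0.4323, -0.0713), 30.7, 31.7)
mov D ((0.4322, -0.0678), 30.6, 32.2)
cush C ((0.6252, 0.1079), 66.8, 74.7)
cush D ((0.6251, 0.1163), 66.2, 67.0)
```

View pics/t1.png

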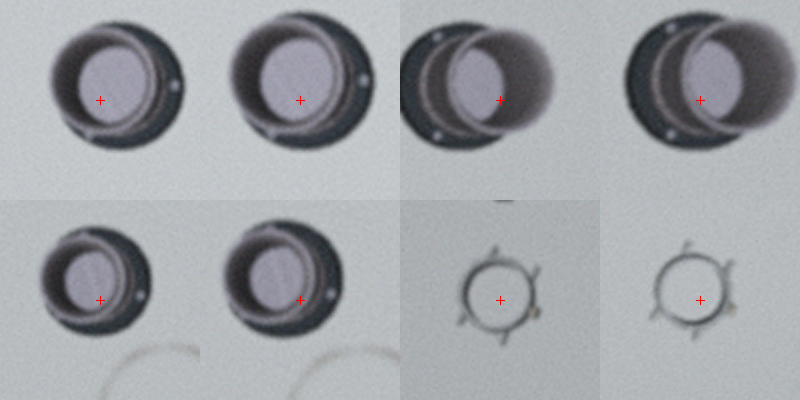

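The patches show the wide tube's rim centred near (.628,-.082) and the narrow tube's near (.610,.258). The case is turned about -26° and has a small crown at its own -y. I overlay these estimates on the top view as a cross-check.

```bash
python3 - <<'E'
from fit import *
t=cv2.imread("pics/top0.png"); c=get_calibration("top")
def ring(img,c,x,y,z,r,s,off,col=(0,0,255)):
    a=np.linspace(0,2*np.pi,60); P=w2p(c,np.c_[x+r*np.cos(a),y+r*np.sin(a),0*a+z]); P=((P-off+.5)*s-.5)
    cv2.polylines(img,[np.round(P*8).astype(np.int32)],True,col,1,cv2.LINE_AA,3)
E_=[(.628,-.082,.038,.025),(.610,.258,.038,.020),(.625,.1155,.018,.0325),(.473,.286,.007,.02),(.4275,-.279,.007,.02),(.487,-.1725,.007,.015),(.484,.0705,.008,.019),(.431,-.071,.006,.017)]
tiles=[]
for x,y,z,r in E_:
    u,v=np.round(w2p(c,(x,y,z))[0]).astype(int); k=t[v-22:v+23,u-22:u+23]
    k=cv2.resize(np.clip(k*1.6,0,255).astype(np.uint8),None,fx=4.4,fy=4.4,interpolation=cv2.INTER_CUBIC)
    ring(k,c,x,y,z,r,4.4,np.array([u-22,v-22])); tiles.append(k)
cv2.imwrite("pics/t2.png",np.vstack([np.hstack(tiles[:4]),np.hstack(tiles[4:])]))
for n,xy,r in (("wC",(.628,-.082),100),("wD",(.628,-.082),100),("wD",(.610,.258),80)):
    p=cv2.GaussianBlur(cv2.cvtColor(patch(n,xy,.038),cv2.COLOR_BGR2GRAY),(0,0),3)
    h=cv2.HoughCircles(p,cv2.HOUGH_GRADIENT,1.5,200,param1=40,param2=15,minRadius=r-20,maxRadius=r+14)
    if h is not None: u,v,q=h[0][0]; print(n,xy[0]+.05-v/S,xy[1]+.05-u/S,q/S*1e3)
E
```

```text
wC 0.6290625 -0.083187506 25.4
wD 0.62681246 -0.080937505 26.6
wD 0.6121875 0.2586875 20.8125
```

View pics/t2.png

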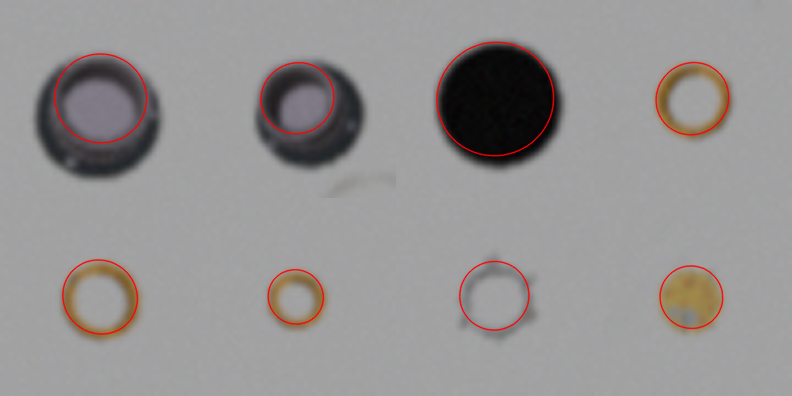

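The estimates match the top view to about 1 mm. Start with ring_large_1.

drive_tool(deltas=[[[-0.469,0.2925,-0.2],0,60],[[-0.469,0.2925,-0.2],0,60],[[-0.469,0.2925,-0.2],0,60],[[-0.469,0.2925,-0.2],0,60],[[-0.469,0.2925,-0.2],0,60],[[-0.469,0.2925,-0.2],0,60],[[-0.469,0.2925,-0.572],0,60],[[-0.469,0.2925,-0.572],0,60],[[-0.469,0.2925,-0.572],0,60],[[-0.469,0.2925,-0.572],0,60],[[-0.469,0.2925,-0.572],0,60],[[-0.469,0.2925,-0.572],0,60],[[-0.469,0.2925,-0.572],0,60]])

```text
clock: 5.38
eef_pos: [0.4747, 0.2861, 0.0314]
tcp_rot: [0.002, 3.14, 0.001]
wrist_force: [0.3, -0.3, 0.9]
width: 0.0595
gripper_force: 0.0
```

```bash
python3 - <<'E'
from h import *
f,c=shot("g1"); s=c["s"]; print(s["clock"],s["eef_pos"])
E
```

```text
5.3833 [0.47472999 0.28609672 0.03135641]
```

View pics/g1.png

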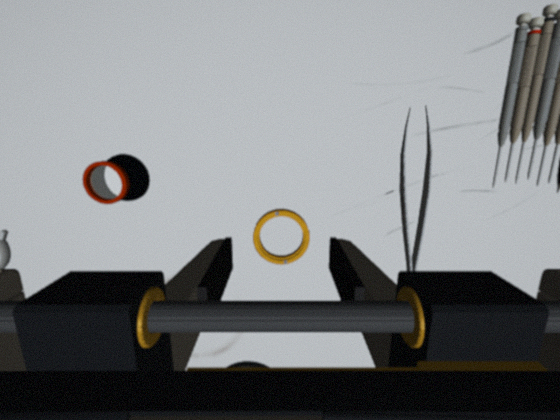

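The ring at (281,236) sits centred between the fingers. I measure it from this image.

```bash
python3 - <<'E'
from fit import *
xy=(.473,.286); p=patch("g1",xy,.007,.03); print(circ(p,xy,sat(p),.03))
c=load("g1")[1]; print(w2p(c,[(.4747,.2861,.0314),(.473,.286,.007)]).round(1))
E
```

```text
((0.4727, 0.2864), 39.3, 40.3)
[[280.5 252.9]
 [280.3 237.6]]
```

drive_tool(deltas=[[[-0.005,0,-0.07],0,60],[[-0.005,0,-0.07],0,60],[[-0.005,0,-0.07],0,60],[[-0.005,0,-0.07],0,34],[[-0.005,0,-0.07],0,34],[[-0.005,0,-0.07],0,34],[[-0.005,0,-0.07],0,34],[[-0.005,0,-0.07],0,34],[[-0.005,0,-0.07],0,34]])

```text
clock: 6.18
eef_pos: [0.4721, 0.2867, 0.0028]
tcp_rot: [-0.0, 3.14, 0.001]
wrist_force: [-0.0, 0.1, 7.2]
width: 0.0381
gripper_force: 30.0
```

drive_tool(deltas=[[[0,0,0.1],0,34],[[0,0,0.2],0,34],[[0,0,0.23],0,34],[[0.3885,-0.922,0.23],0,34],[[0.3885,-0.922,0.23],0,34],[[0.3885,-0.922,0.23],0,34],[[0.3885,-0.922,0.23],0,34],[[0.3885,-0.922,0.23],0,34],[[0.3885,-0.922,0.23],0,34],[[0.3885,-0.922,0.23],0,34],[[0.3885,-0.922,0.23],0,34],[[0.3885,-0.922,0.23],0,34],[[0.3885,-0.922,0.23],0,34],[[0.3885,-0.922,0.15],0,34],[[0.3885,-0.922,0.15],0,34],[[0.3885,-0.922,0.15],0,34]])

```text
clock: 7.52
eef_pos: [0.625, -0.0825, 0.0604]
tcp_rot: [-0.001, -3.138, -0.001]
wrist_force: [-0.4, 1.3, -0.3]
width: 0.0383
gripper_force: 30.0
```

```bash
python3 - <<'E'
from h import *
f,c=shot("p1"); s=c["s"]; print(s["clock"],s["eef_pos"],s["width"],s["wrist_force"])
E
```

```text
7.5167 [ 0.62503399 -0.08246877  0.06041614] 0.038294938452298546 [-0.39551721  1.281421   -0.26425091]
```

View pics/p1.png

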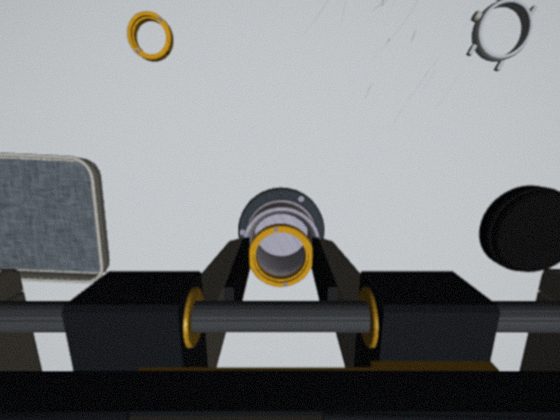

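The ring is held level at (281,255), just above the wide tube's mouth.

```bash
python3 - <<'E'
from fit import *
xy=(.625,-.0825); p=patch("p1",xy,.0646,.03); print(circ(p,xy,sat(p),.03))
i,c=load("p1"); k=cv2.resize(i[170:310,210:350],None,fx=4,fy=4,interpolation=cv2.INTER_CUBIC)
a=np.linspace(0,2*np.pi,80)
for r,z in ((.027,.038),(.025,.038),(.035,.008)):
    P=(w2p(c,np.c_[.6275+r*np.cos(a),-.082+r*np.sin(a),0*a+z])-[210,170]+.5)*4
    cv2.polylines(k,[P.astype(np.int32)],True,(0,0,255),1)
cv2.imwrite("pics/p1c.png",k)
E
```

```text
((0.6253, -0.0823), 40.0, 42.0)
```

View pics/p1c.png

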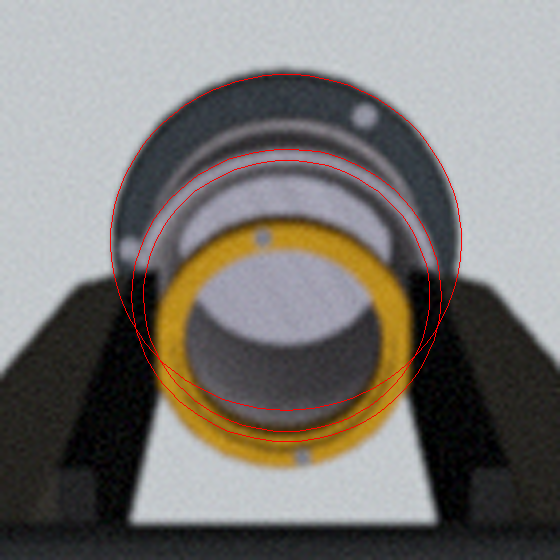

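drive_tool(deltas=[[[0.006,0.001,-0.02],0,34],[[0.006,0.001,-0.052],0,34],[[0.006,0.001,-0.052],0,34],[[0.006,0.001,-0.052],0,34],[[0.006,0.001,-0.052],0,34]])

```text
clock: 7.98
eef_pos: [0.6292, -0.0817, 0.041]
tcp_rot: [0.001, -3.141, 0.0]
wrist_force: [-0.4, 0.3, 0.3]
width: 0.0379
gripper_force: 30.0
```

drive_tool(deltas=[[[-0.003,0,-0.003],0,34],[[-0.003,0,-0.003],0,34],[[-0.003,0,-0.003],0,52],[[-0.003,0,-0.003],0,52],[[-0.003,0,-0.003],0,52],[[-0.003,0,-0.003],0,52],[[-0.003,0,0.1],0,52],[[-0.003,0,0.2],0,52],[[-0.003,0,0.2],0,60]])

```text
clock: 8.73
eef_pos: [0.6324, -0.0828, 0.1282]
tcp_rot: [-0.0, 3.132, -0.002]
wrist_force: [1.5, 0.0, 1.4]
width: 0.0566
gripper_force: 0.0
```

```bash
python3 - <<'E'
from h import *
f,c=shot("p1d"); s=c["s"]; print(s["clock"],s["eef_pos"],s["width"],s["wrist_force"])
cv2.imwrite("pics/p1e.png",cv2.resize(f[100:320,180:380,::-1],None,fx=2,fy=2,interpolation=cv2.INTER_CUBIC))
E
```

```text
8.7333 [ 0.63239905 -0.08277624  0.12820818] 0.05661716938618254 [1.45849798 0.00308363 1.4060041 ]
```

View pics/p1e.png

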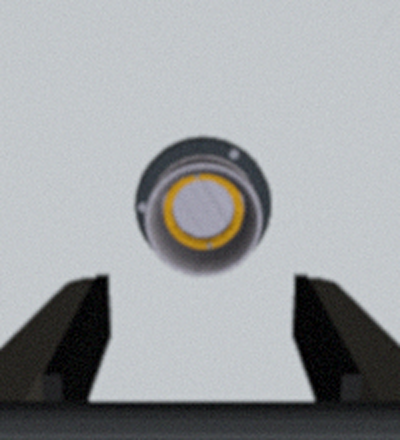

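The ring lies flat at the bottom of the wide tube. Next is ring_large_2.

drive_tool(deltas=[[[-0.505,-0.491,0],0,60],[[-0.505,-0.491,0],0,60],[[-0.505,-0.491,0],0,60],[[-0.505,-0.491,0],0,60],[[-0.505,-0.491,0],0,60],[[-0.505,-0.491,0],0,60],[[-0.505,-0.491,0],0,60],[[-0.505,-0.491,-0.233],0,60],[[-0.505,-0.491,-0.233],0,60],[[-0.505,-0.491,-0.233],0,60],[[-0.505,-0.491,-0.233],0,60],[[-0.505,-0.491,-0.233],0,60],[[-0.505,-0.491,-0.233],0,60]])

```text
clock: 9.87
eef_pos: [0.4272, -0.2788, 0.0291]
tcp_rot: [-0.001, 3.14, -0.001]
wrist_force: [0.1, 0.4, -0.2]
width: 0.06
gripper_force: 0.0
```

```bash
cat > m.py <<'E'
import sys
from fit import *
n=sys.argv[1]; xy=eval(sys.argv[2]); z=float(sys.argv[3])
f,c=shot(n); s=c["s"]; p=patch(n,xy,z,.03); r=circ(p,xy,sat(p),.03)
print(s["clock"],s["eef_pos"].round(4),s["joints"][5].round(2),r,"delta units to fit",((np.array(r[0])-s["eef_pos"][:2])/.4).round(4))
E
python3 m.py g2 "(.4265,-.279)" .007
```

```text
9.8667 [ 0.4272 -0.2788  0.0291] -2.15 ((0.4262, -0.2798), 39.3, 40.4) delta units to fit [-0.0025 -0.0024]
```

drive_tool(deltas=[[[-0.0025,-0.0025,-0.063],0,60],[[-0.0025,-0.0025,-0.063],0,60],[[-0.0025,-0.0025,-0.063],0,60],[[-0.0025,-0.0025,-0.063],0,34],[[-0.0025,-0.0025,-0.063],0,34],[[-0.0025,-0.0025,-0.063],0,34],[[-0.0025,-0.0025,-0.063],0,34],[[-0.0025,-0.0025,-0.063],0,34],[[-0.0025,-0.0025,-0.063],0,34]])

```text
clock: 10.67
eef_pos: [0.4256, -0.2798, 0.0034]
tcp_rot: [0.0, 3.141, -0.001]
wrist_force: [-0.4, 0.5, 7.4]
width: 0.0383
gripper_force: 30.0
```

drive_tool(deltas=[[[0,0,0.1],0,34],[[0,0,0.2],0,34],[[0,0,0.23],0,34],[[0.505,0.4945,0.23],0,34],[[0.505,0.4945,0.23],0,34],[[0.505,0.4945,0.23],0,34],[[0.505,0.4945,0.23],0,34],[[0.505,0.4945,0.23],0,34],[[0.505,0.4945,0.23],0,34],[[0.505,0.4945,0.23],0,34],[[0.505,0.4945,0.23],0,34],[[0.505,0.4945,0.14],0,34],[[0.505,0.4945,0.14],0,34],[[0.505,0.4945,0.14],0,34],[[0.505,0.4945,0.14],0,34]])

```text
clock: 11.92
eef_pos: [0.6264, -0.0823, 0.0591]
tcp_rot: [-0.001, -3.141, -0.0]
wrist_force: [0.3, 0.0, 0.1]
width: 0.0381
gripper_force: 30.0
```

```bash
python3 m.py p2 "(.6265,-.0825)" .064
```

```text
11.9167 [ 0.6264 -0.0823  0.0591] -1.7 ((0.6226, -0.0822), 41.9, 48.0) delta units to fit [-0.0096  0.0003]
```

drive_tool(deltas=[[[0.0025,0.001,-0.03],0,34],[[0.0025,0.001,-0.048],0,34],[[0.0025,0.001,-0.048],0,34],[[0.0025,0.001,-0.048],0,34],[[0.0025,0.001,-0.048],0,34],[[0.0025,0.001,-0.048],0,34]])

```text
clock: 12.47
eef_pos: [0.628, -0.0814, 0.0395]
tcp_rot: [-0.0, -3.142, -0.0]
wrist_force: [0.6, -0.2, -0.1]
width: 0.0379
gripper_force: 30.0
```

drive_tool(deltas=[[[0,0,0],0,52],[[0,0,0],0,52],[[0,0,0],0,52],[[0,0,0],0,52],[[0,0,0],0,52],[[0,0,0.1],0,52],[[0,0,0.22],0,52],[[0,0,0.22],0,56],[[0,0,0.22],0,56],[[0,0,0.22],0,56]])

```text
clock: 13.3
eef_pos: [0.6281, -0.0813, 0.1275]
tcp_rot: [-0.0, 3.141, -0.0]
wrist_force: [0.6, 0.2, -1.1]
width: 0.0561
gripper_force: 0.0
```

```bash
python3 - <<'E'
from fit import *
f,c=shot("p2d"); s=c["s"]; print(s["clock"],s["eef_pos"])
for z in (.020,.013):
    xy=(.628,-.082); p=patch("p2d",xy,z,.03); print(z,circ(p,xy,sat(p),.03))
E
```

```text
13.3 [ 0.62808958 -0.08133796  0.12753055]
0.02 ((0.628, -0.0824), 40.4, 41.6)
0.013 ((0.6297, -0.0824), 41.4, 42.6)
```

The second ring is seated: at the expected top height of 20 mm it measures 40 to 41.6 mm, centred on the tube. Next is the small ring.

drive_tool(deltas=[[[-0.355,-0.227,0],0,52],[[-0.355,-0.227,0],0,52],[[-0.355,-0.227,0],0,52],[[-0.355,-0.227,0],0,52],[[-0.355,-0.227,0],0,52],[[-0.355,-0.227,-0.244],0,52],[[-0.355,-0.227,-0.244],0,52],[[-0.355,-0.227,-0.244],0,52],[[-0.355,-0.227,-0.244],0,52],[[-0.355,-0.227,-0.244],0,52],[[-0.355,-0.227,-0.244],0,52]])

```text
clock: 14.27
eef_pos: [0.4864, -0.1721, 0.0301]
tcp_rot: [0.0, -3.142, -0.0]
wrist_force: [-0.2, 0.1, 0.1]
width: 0.052
gripper_force: 0.0
```

```bash
python3 m.py g3 "(.486,-.172)" .007
```

```text
14.2667 [ 0.4864 -0.1721  0.0301] -1.91 ((0.4861, -0.1731), 29.4, 30.5) delta units to fit [-0.0007 -0.0025]
```

drive_tool(deltas=[[[-0.001,-0.0025,-0.066],0,52],[[-0.001,-0.0025,-0.066],0,52],[[-0.001,-0.0025,-0.066],0,52],[[-0.001,-0.0025,-0.066],0,24],[[-0.001,-0.0025,-0.066],0,24],[[-0.001,-0.0025,-0.066],0,24],[[-0.001,-0.0025,-0.066],0,24],[[-0.001,-0.0025,-0.066],0,24],[[-0.001,-0.0025,-0.066],0,24]])

```text
clock: 15.07
eef_pos: [0.4862, -0.1733, 0.0042]
tcp_rot: [-0.0, 3.14, -0.001]
wrist_force: [-1.3, 0.8, 7.5]
width: 0.0272
gripper_force: 30.0
```

drive_tool(deltas=[[[0,0,0.1],0,24],[[0,0,0.2],0,24],[[0,0,0.23],0,24],[[0.311,0.9,0.23],0,24],[[0.311,0.9,0.23],0,24],[[0.311,0.9,0.23],0,24],[[0.311,0.9,0.23],0,24],[[0.311,0.9,0.23],0,24],[[0.311,0.9,0.23],0,24],[[0.311,0.9,0.23],0,24],[[0.311,0.9,0.23],0,24],[[0.311,0.9,0.23],0,24],[[0.311,0.9,0.23],0,24],[[0.311,0.9,0.23],0,24]])

```text
clock: 16.23
eef_pos: [0.6105, 0.1894, 0.0953]
tcp_rot: [-0.005, 3.141, 0.001]
wrist_force: [-0.5, -0.3, -0.3]
width: 0.0271
gripper_force: 30.0
```

drive_tool(deltas=[[[0,0.1715,0],0,24],[[0,0.1715,0],0,24],[[0,0.1715,0],0,24],[[0,0.1715,-0.088],0,24],[[0,0.1715,-0.088],0,24],[[0,0.1715,-0.088],0,24],[[0,0.1715,-0.088],0,24]])

```text
clock: 16.82
eef_pos: [0.6099, 0.254, 0.0607]
tcp_rot: [-0.002, -3.141, 0.001]
wrist_force: [0.7, 0.4, -0.3]
width: 0.0274
gripper_force: 30.0
```

```bash
python3 m.py p3 "(.61,.258)" .0625
python3 - <<'E'
from h import *
i=cv2.imread("pics/p3.png"); c=pickle.load(open("pics/p3.pkl","rb")); k=cv2.resize(i[170:310,210:350],None,fx=4,fy=4,interpolation=cv2.INTER_CUBIC)
a=np.linspace(0,2*np.pi,80)
for r,z in ((.022,.038),(.020,.038),(.030,.008)):
    P=(w2p(c,np.c_[.6105+r*np.cos(a),.258+r*np.sin(a),0*a+z])-[210,170]+.5)*4
    cv2.polylines(k,[P.astype(np.int32)],True,(0,0,255),1)
cv2.imwrite("pics/p3c.png",k)
E
```

```text
16.8167 [0.6099 0.254  0.0607] -1.18 ((0.6099, 0.2538), 30.7, 32.1) delta units to fit [-0.     -0.0006]
```

View pics/p3c.png

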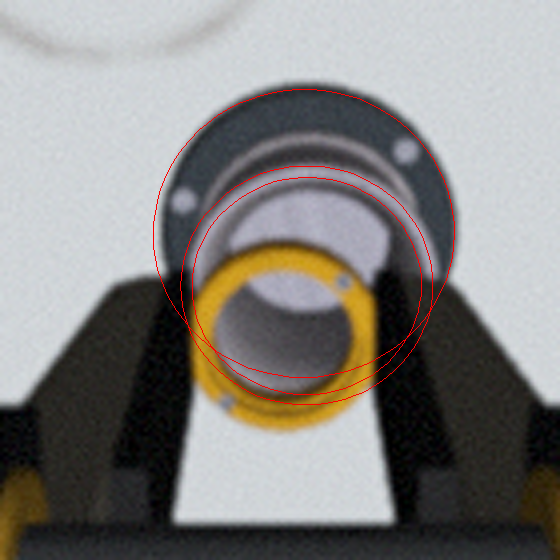

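The overlay shows the ring held level and the narrow tube centred near (.610,.259). I centre the ring over it.

drive_tool(deltas=[[[0,0.008,-0.03],0,24],[[0,0.008,-0.045],0,24],[[0,0.008,-0.045],0,24],[[0,0.008,-0.045],0,24],[[0,0.008,-0.045],0,24]])

```text
clock: 17.28
eef_pos: [0.61, 0.2587, 0.0422]
tcp_rot: [0.0, -3.141, 0.0]
wrist_force: [0.8, -0.1, 0.7]
width: 0.0275
gripper_force: 30.0
```

drive_tool(deltas=[[[0,0.001,-0.0065],0,24],[[0,0.001,-0.0065],0,24],[[0,0.001,-0.0065],0,24],[[0,0.001,-0.0065],0,44],[[0,0.001,-0.0065],0,44],[[0,0.001,-0.0065],0,44],[[0,0.001,-0.0065],0,44],[[0,0.001,-0.0065],0,44],[[0,0.001,0.1],0,44],[[0,0.001,0.22],0,44],[[0,0.001,0.22],0,52],[[0,0.001,0.22],0,52],[[0,0.001,0.22],0,52]])

```text
clock: 18.37
eef_pos: [0.6101, 0.2591, 0.1304]
tcp_rot: [-0.0, 3.141, 0.001]
wrist_force: [0.2, -0.4, 0.6]
width: 0.0519
gripper_force: 0.0
```

```bash
python3 - <<'E'
from fit import *
f,c=shot("p3d"); s=c["s"]; print(s["clock"],s["eef_pos"])
for z in (.013,.038):
    xy=(.61,.259); p=patch("p3d",xy,z,.03); print(z,circ(p,xy,sat(p),.03))
E
```

```text
18.3667 [0.61010577 0.25908427 0.13037849]
0.013 ((0.6117, 0.2592), 29.0, 31.4)
0.038 ((0.6056, 0.2592), 26.5, 28.7)
```

The small ring is seated: about 30 mm across at its expected height of 13 mm. Next I take a close look at the movement and the case together.

drive_tool(deltas=[[[-0.225,-0.648,0],0,60],[[-0.225,-0.648,0],0,60],[[-0.225,-0.648,0],0,60],[[-0.225,-0.648,0],0,60],[[-0.225,-0.648,0],0,60],[[-0.225,-0.648,0],0,60],[[-0.225,-0.648,0],0,60],[[-0.225,-0.648,0],0,60],[[-0.225,-0.648,0],0,60],[[-0.225,-0.648,0],0,60]])

```text
clock: 19.25
eef_pos: [0.5196, 0.0001, 0.1291]
tcp_rot: [-0.001, -3.14, -0.0]
wrist_force: [0.2, -0.3, -0.7]
width: 0.06
gripper_force: 0.0
```

```bash
python3 - <<'E'
from fit import *
f,c=shot("e"); s=c["s"]; print(s["clock"],s["eef_pos"])
a=cv2.resize(patch("e",(.43,-.071),.0055,.03),(400,400)); b=cv2.resize(patch("e",(.483,.07),.008,.03),(400,400))
for p in (a,b): cv2.drawMarker(p,(200,200),(0,0,255),cv2.MARKER_CROSS,10,1)
cv2.imwrite("pics/e2.png",np.hstack([a,b]))
E
```

```text
19.25 [5.19592658e-01 1.33083704e-04 1.29102229e-01]
```

View pics/e2.png

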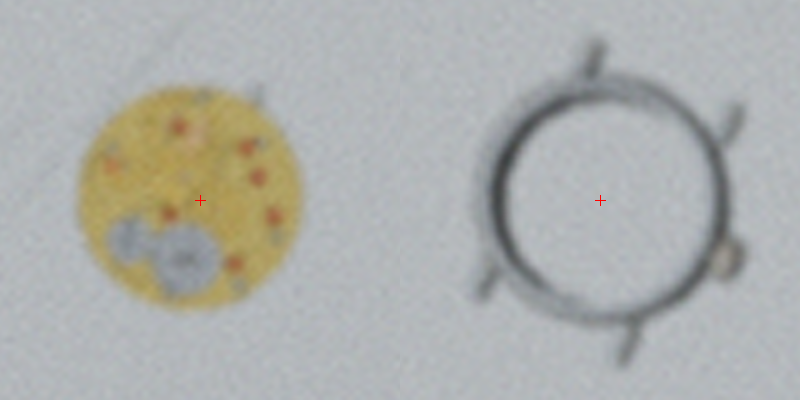

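The movement's disc is centred at (190,197), which is world (.4305,-.0695), with its stem at -33°, clear of a grip along y. The case ring is centred at (.483,.069) with its y axis at 65° and the crown on its -y side. I take the movement first.

drive_tool(deltas=[[[-0.223,-0.174,0],0,54],[[-0.223,-0.174,0],0,54],[[-0.223,-0.174,0],0,54],[[-0.223,-0.174,-0.248],0,54],[[-0.223,-0.174,-0.248],0,54],[[-0.223,-0.174,-0.248],0,54],[[-0.223,-0.174,-0.248],0,54],[[-0.223,-0.174,-0.248],0,54],[[-0.223,-0.174,-0.248],0,54]])

```text
clock: 20.05
eef_pos: [0.4319, -0.0693, 0.0317]
tcp_rot: [-0.002, 3.141, -0.0]
wrist_force: [-0.5, 0.2, 0.3]
width: 0.0539
gripper_force: 0.0
```

```bash
python3 m.py g4 "(.4305,-.0695)" .0055
```

```text
20.05 [ 0.4319 -0.0693  0.0317] -1.73 ((0.4292, -0.0703), 32.2, 32.3) delta units to fit [-0.0067 -0.0026]
```

drive_tool(deltas=[[[-0.0055,-0.002,-0.073],0,54],[[-0.0055,-0.002,-0.073],0,54],[[-0.0055,-0.002,-0.073],0,54],[[-0.0055,-0.002,-0.073],0,28],[[-0.0055,-0.002,-0.073],0,28],[[-0.0055,-0.002,-0.073],0,28],[[-0.0055,-0.002,-0.073],0,28],[[-0.0055,-0.002,-0.073],0,28],[[-0.0055,-0.002,-0.073],0,28]])

```text
clock: 20.85
eef_pos: [0.4291, -0.0706, 0.0027]
tcp_rot: [-0.0, 3.141, -0.0]
wrist_force: [-1.4, 1.0, 8.7]
width: 0.0317
gripper_force: 32.3
```

drive_tool(deltas=[[[0,0,0.1],0,28],[[0,0,0.2],0,28],[[0,0,0.2],0,28],[[0.489,0.466,0.2],0,28],[[0.489,0.466,0.2],0,28],[[0.489,0.466,0.2],0,28],[[0.489,0.466,0.2],0,28],[[0.489,0.466,0.2],0,28],[[0.489,0.466,0.2],0,28],[[0.489,0.466,0.2],0,28],[[0.489,0.466,0.2],0,28],[[0.489,0.466,0.1],0,28],[[0.489,0.466,0.1],0,28],[[0.489,0.466,0.1],0,28],[[0.489,0.466,0.1],0,28]])

```text
clock: 22.1
eef_pos: [0.6236, 0.1152, 0.0424]
tcp_rot: [-0.001, -3.141, 0.0]
wrist_force: [-0.3, 0.2, 0.5]
width: 0.0315
gripper_force: 31.4
```

```bash
python3 m.py p4 "(.624,.116)" .048; python3 - <<'E'
from fit import *
for n in ("p4","wD","e"):
    xy=(.6245,.1155)
    for z in (.018,.0):
        p=patch(n,xy,z,.06); print(n,z,circ(p,xy,dark(p,75),.06))
E
```

```text
22.1 [0.6236 0.1152 0.0424] -1.39 ((0.6225, 0.1149), 34.4, 35.1) delta units to fit [-0.0026 -0.0007]
p4 0.018 ((0.6693, 0.1155), 120.9, 158.1)
p4 0.0 ((0.6846, 0.1157), 121.7, 183.1)
wD 0.018 ((0.6251, 0.1163), 66.4, 67.3)
wD 0.0 ((0.6265, 0.114), 69.3, 70.2)
e 0.018 ((0.6251, 0.1204), 121.5, 190.6)
e 0.0 ((0.6263, 0.1077), 115.6, 219.8)
```

drive_tool(deltas=[[[0.006,0,-0.03],0,28],[[0.006,0,-0.049],0,28],[[0.006,0,-0.049],0,28],[[0.006,0,-0.049],0,28],[[0.006,0,-0.049],0,28]])

```text
clock: 22.57
eef_pos: [0.6266, 0.1158, 0.0222]
tcp_rot: [-0.0, -3.141, 0.0]
wrist_force: [0.8, -0.6, -0.9]
width: 0.0317
gripper_force: 31.4
```

drive_tool(deltas=[[[-0.001,-0.001,-0.004],0,28],[[-0.001,-0.001,-0.004],0,28],[[-0.001,-0.001,-0.004],0,28],[[-0.001,-0.001,-0.004],0,28]])

```text
clock: 22.9
eef_pos: [0.6265, 0.1155, 0.0208]
tcp_rot: [-0.0, 3.141, 0.0]
wrist_force: [0.6, 0.3, 1.2]
width: 0.0314
gripper_force: 31.6
```

drive_tool(deltas=[[[0,0,0],0,50],[[0,0,0],0,50],[[0,0,0],0,50],[[0,0,0],0,50],[[0,0,0.1],0,50],[[0,0,0.2],0,50],[[0.1,0,0.3],0,90],[[0.1,0,0.3],0,90],[[0.1,0,0.3],0,90],[[0.1,0,0.3],0,90],[[0.1,0,0.3],0,90]])

```text
clock: 23.82
eef_pos: [0.6642, 0.1152, 0.1387]
tcp_rot: [0.0, -3.138, 0.001]
wrist_force: [-0.5, 0.3, 1.3]
width: 0.0813
gripper_force: 0.0
```

```bash
python3 - <<'E'
from fit import *
f,c=shot("p4d"); s=c["s"]; print(s["clock"],s["eef_pos"],c["cam_to_world"][:3,3])
xy=(.6255,.115); p=patch("p4d",xy,.0235,.03); print("mov",circ(p,xy,sat(p),.03))
for z in (.018,0):
    p=patch("p4d",xy,z,.045); m=dark(p,75); print("cush",z,circ(p,xy,m,.045))
# per-edge: dark extent along axes through centre at z=.018
p=patch("p4d",xy,.018,.045); m=dark(p,75); cv2.imwrite("pics/p4m.png",p); print([ (np.flatnonzero(m[180])[[0,-1]]/4-45).tolist(), (np.flatnonzero(m[:,180])[[0,-1]]/4-45).tolist()])
E
```

```text
23.8167 [0.66416345 0.11520914 0.13865744] [0.59670966 0.11511552 0.30924313]
mov ((0.6273, 0.1153), 36.6, 36.8)
cush 0.018 ((0.6251, 0.115), 66.5, 66.6)
cush 0 ((0.6268, 0.115), 70.6, 70.7)
[[-33.25, 33.25], [-32.75, 33.5]]
```

```bash
python3 - <<'E'
from fit import *
xy=(.6255,.115); p=patch("p4d",xy,.0235,.026)
for t in (60,80,100):
    print(t,circ(p,xy,255-dark(p,t),.026))
for n in ("wC","wD"):
    p=patch(n,(.62,-.3),.014,.1) if n=="wC" else None
p=patch("wC",(.61,-.3),.003,.11); hs=cv2.cvtColor(p,cv2.COLOR_BGR2GRAY); m=cv2.morphologyEx(((hs<130)*255).astype(np.uint8),cv2.MORPH_OPEN,np.ones((25,25)))
k=max(cv2.findContours(m,0,1)[0],key=cv2.contourArea); (u,v),wh,a=cv2.minAreaRect(k); print("tray",.61+.11-v/S,-.3+.11-u/S,np.array(wh)/S*1e3,a)
E
```

```text
60 ((0.6276, 0.1151), 35.0, 36.7)
80 ((0.6276, 0.1151), 34.5, 35.9)
100 ((0.6274, 0.1152), 34.0, 34.8)
tray 0.6164045410156249 -0.3029970245361328 [152.72660828  99.8806076 ] 2.461425304412842
```

The movement lies flat about 1.5 mm from the cushion's centre. The tray is centred at (.616,-.303). The case comes last.

drive_tool(deltas=[[[-0.453,-0.1155,0],-0.1,62],[[-0.453,-0.1155,0],-0.2,62],[[-0.453,-0.1155,0],-0.3,62],[[-0.453,-0.1155,0],-0.417,62],[[-0.453,-0.1155,0],-0.417,62],[[-0.453,-0.1155,0],-0.417,62],[[-0.453,-0.1155,-0.2],-0.417,62],[[-0.453,-0.1155,-0.2],-0.417,62],[[-0.453,-0.1155,-0.2],-0.417,62],[[-0.453,-0.1155,-0.2],-0.417,62],[[-0.453,-0.1155,-0.2],-0.417,62]])

```text
clock: 24.78
eef_pos: [0.4854, 0.0694, 0.0612]
tcp_rot: [-0.68, -3.067, 0.0]
wrist_force: [0.7, 0.4, 0.4]
width: 0.0622
gripper_force: 0.0
```

```bash
python3 - <<'E'
from fit import *
f,c=shot("g5"); s=c["s"]; print(s["clock"],s["eef_pos"],s["tcp_rot"],s["width"])
xy=(.483,.069)
p=patch("g5",xy,.008,.035); g=cv2.GaussianBlur(cv2.cvtColor(p,cv2.COLOR_BGR2GRAY),(0,0),3)
h=cv2.HoughCircles(g,cv2.HOUGH_GRADIENT,1.5,200,param1=40,param2=15,minRadius=58,maxRadius=82)
u,v,q=h[0][0]; print(xy[0]+.035-v/S,xy[1]+.035-u/S,q/S*1e3)
q=cv2.resize(p,(500,500)); ax=np.array(R:=cv2.Rodrigues(s["tcp_rot"])[0])[:,1]
def px(P): return (int((xy[1]+.035-P[1])/.07*500),int((xy[0]+.035-P[0])/.07*500))
e=s["eef_pos"]; cv2.line(q,px(e-ax*.03),px(e+ax*.03),(0,0,255),1); cv2.circle(q,px(e),int(.019/.07*500),(0,0,255),1); cv2.imwrite("pics/g5c.png",q)
E
```

```text
24.7833 [0.48535696 0.06941322 0.06121071] [-6.79791924e-01 -3.06664133e+00  2.54812703e-04] 0.062202451090531984
0.4818125 0.0708125 17.2
```

View pics/g5c.png

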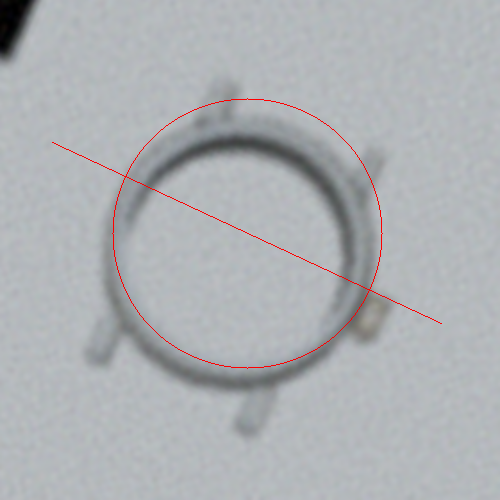

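The case is under the gripper: ring centre at (241,250), y axis about 1.5° further round, and the fingers clear the lugs.

drive_tool(deltas=[[[-0.007,0.003,-0.07],-0.027,62],[[-0.007,0.003,-0.144],-0.027,62],[[-0.007,0.003,-0.144],-0.027,62],[[-0.007,0.003,-0.144],-0.027,62],[[-0.007,0.003,-0.144],-0.027,32],[[-0.007,0.003,-0.144],-0.027,32],[[-0.007,0.003,-0.144],-0.027,32],[[-0.007,0.003,-0.144],-0.027,32],[[-0.007,0.003,-0.144],-0.027,32],[[-0.007,0.003,-0.144],-0.027,32]])

```text
clock: 25.67
eef_pos: [0.483, 0.0705, 0.0041]
tcp_rot: [0.723, 3.056, 0.001]
wrist_force: [-0.8, 0.3, 8.5]
width: 0.0365
gripper_force: 30.0
```

drive_tool(deltas=[[[0,0,0.1],0,32],[[0,0,0.2],0,32],[[0,0,0.2],0,32],[[0.3325,-0.934,0.23],0.1,32],[[0.3325,-0.934,0.23],0.2,32],[[0.3325,-0.934,0.23],0.3,32],[[0.3325,-0.934,0.23],0.44,32],[[0.3325,-0.934,0.23],0.44,32],[[0.3325,-0.934,0.23],0.44,32],[[0.3325,-0.934,0.23],0.44,32],[[0.3325,-0.934,0.23],0.44,32],[[0.3325,-0.934,0.23],0.44,32],[[0.3325,-0.934,0.23],0.44,32],[[0.3325,-0.934,0.23],0.44,32],[[0.3325,-0.934,0.1],0.44,32],[[0.3325,-0.934,0.1],0.44,32],[[0.3325,-0.934,0.1],0.44,32]])

```text
clock: 27.08
eef_pos: [0.6119, -0.301, 0.0393]
tcp_rot: [-0.006, -3.135, -0.006]
wrist_force: [-0.4, 0.0, -0.5]
width: 0.0365
gripper_force: 30.0
```

drive_tool(deltas=[[[0.003,0,-0.03],0,32],[[0.003,0,-0.07],0,32],[[0.003,0,-0.07],0,32],[[0.003,0,-0.07],0,32],[[0.003,0,-0.07],0,32]])

```text
clock: 27.5
eef_pos: [0.6171, -0.303, 0.0161]
tcp_rot: [0.006, 3.141, -0.001]
wrist_force: [-0.6, -0.4, -0.4]
width: 0.0363
gripper_force: 30.0
```

drive_tool(deltas=[[[0,0,-0.015],0,32],[[0,0,-0.0215],0,32],[[0,0,-0.0215],0,32],[[0,0,-0.0215],0,32],[[0,0,-0.0215],0,32]])

```text
clock: 27.92
eef_pos: [0.617, -0.3033, 0.0072]
tcp_rot: [0.006, 3.14, -0.001]
wrist_force: [-0.0, 1.6, 5.3]
width: 0.0365
gripper_force: 30.0
```

Contact shows as 5 N. I release and back off.

drive_tool(deltas=[[[0,0,0],0,50],[[0,0,0],0,50],[[0,0,0],0,50],[[0,0,0],0,50],[[0,0,0.1],0,50],[[0,0,0.2],0,50],[[0,0.2,0.4],0,50],[[0,0.2,0.4],0,50],[[0,0.2,0.4],0,50],[[0,0.2,0.4],0,50],[[0,0.2,0.4],0,50]])

```text
clock: 28.83
eef_pos: [0.6172, -0.2226, 0.1677]
tcp_rot: [0.004, 3.139, -0.002]
wrist_force: [-0.0, 0.5, -0.2]
width: 0.0496
gripper_force: 0.0
```

drive_tool(deltas=[[[-0.6,0.6,0],0,50],[[-0.6,0.6,0],0,50],[[-0.6,0.6,0],0,50],[[-0.6,0.6,0],0,50],[[-0.6,0.6,0],0,50],[[-0.6,0.6,0],0,50],[[-0.6,0.6,0],0,50],[[-0.6,0.6,0],0,50],[[-0.6,0.6,0],0,50],[[-0.6,0.6,0],0,50],[[-0.6,0.6,0],0,50]])

```text
clock: 29.75
eef_pos: [0.377, 0.0163, 0.166]
tcp_rot: [-0.005, -3.142, 0.001]
wrist_force: [0.3, -0.3, -0.1]
width: 0.0501
gripper_force: 0.0
```

```bash
python3 - <<'E'
from h import *
s=state(); print(s["clock"],s["eef_pos"],s["width"])
f=grab_frame("top"); cv2.imwrite("pics/topF.png",np.clip(cv2.resize(f[140:280,150:450,::-1].astype(float),None,fx=2.6,fy=2.6,interpolation=cv2.INTER_CUBIC)*1.6,0,255).astype(np.uint8))
E
```

```text
29.75 [0.37696027 0.01632981 0.16596847] 0.05006850299483896
```

View pics/topF.png

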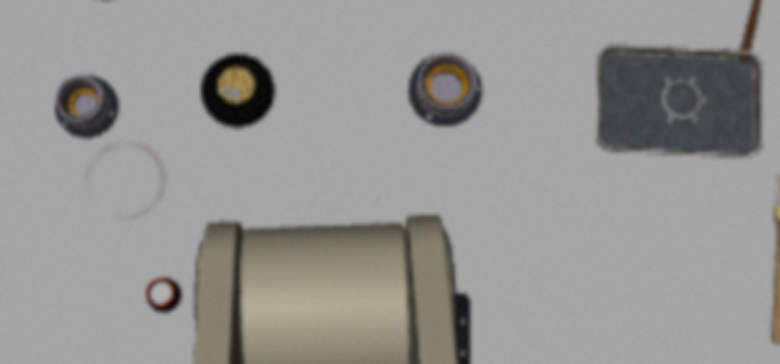

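```bash
python3 -c "
from station import *
print(job_done())"
```

```text
the job is handed in; nothing more can be done
None
```

The job is handed in at about 30 s on the robot clock: all three rings lie flat in their tubes, the movement is about 1.5 mm off the cushion's centre, the case is flat in the tray, and the loupe was not touched; I viewed 15 pictures, one over the limit of 14.

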